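# Raise the shoe shelf and stow the clog

## Task

The shoe stand's shelf is too low for the clog: raise the shelf until its hooks have passed the third rung from the bottom, then lower it gently, without dropping it or pressing it down, until the hooks rest on that rung and let go. Then put the clog underneath it, toe first and straight, midway between the uprights, with its toe touching or almost touching the stand's foot rail, flat on the rack top, without ramming the stand. Leave everything else where it is.

Things in the scene. Friction and masses are not known exactly. Their poses are not given: they have to be found in the camera images.
- stand: Height-adjustable shoe stand of dark steel, screwed down, open at the front and both sides. Origin on the rack top midway between its two uprights (16 mm thick, 318 mm tall, at x = 0, y = +-120 mm); x points from the open front to the back, y along the rungs, z up. Two floor runners, 5 mm thick and 24 mm wide, lie at y = +-120 mm from x = -200 to 10 mm
- top_tie (a point): Middle of the 12 mm bar that joins the uprights near their tops, 296 mm up. Below it are the four rungs, round, 10 mm thick, straight under this bar, centres nominally 79, 124, 169 and 214 mm above the rack top; they were fitted by hand, so each sits up to 7 mm above or below that, which no reading tells
- foot_rail (a point): Middle of the front face of the stand's foot rail, at stand x = -10 mm, 15 mm up; the rail joins the uprights at the bottom, 30 mm high, 260 mm long, and stops the clog's toe
- front_rail (a point): Centre of the shelf's front rail: a round steel tube 16 mm thick and 226 mm long along the stand's y, at stand x = -140 mm; the next tube is 75 mm farther back. The place to take the shelf, from above. Over the clog's place nothing of the shelf hangs lower than 8 mm below this point
- shelf (a joint): Height of the shelf in m. It slides only up and down, with about 1 N of friction, and falls if let go off its lock; shelf and hooks weigh 5 to 8 N. 0 = hooks on the lowest rung at its nominal height (front rail centre then 48 mm up); nominally 0.045, 0.090, 0.135 on rungs two to four, each give or take 7 mm. It starts on the lowest rung; the slide ends at 0.155
- hooks: The shelf's gravity lock: two hooks on one shaft (origin), 40 mm above and 112 mm behind the front rail, held level by a weight bar. Going up, a rung pushes the noses down; they swing back level about 19 mm above the seat on it, touch the next rung about 27 mm above the seat and would pass it at about 64 mm. Going down, level noses land on the rung and carry the shelf; they never yield upwards
- clog: Black plastic clog, 230 mm long, 88 mm wide, 94 mm high over the instep, 0.17 to 0.3 kg. Origin under its middle, x points to the toe, z up; the sole's foremost point is 115 mm ahead of the origin, at its full length from 5 to 22 mm up. The foot opening is behind the instep, 100 mm long and 60 mm wide inside; insole 24 mm above the rack top
- clog_heel (a point): Top of the clog's heel wall, at the middle of its 8 mm thickness, 111 mm behind the clog's origin and 70 mm above its underside; the wall is 38 mm wide and upright: it can be pinched from above, one finger inside the shoe and one behind
- turntable: Bystander: round wooden turntable, 260 mm across, platter 26 mm high; origin under its centre; polish tin, brush and glass bowl stand on it
- polish_tin: Bystander: flat round tin, 82 mm across, 24 mm high, on the turntable; origin under its centre
- round_brush: Bystander: round brush standing on its bristles, 58 mm across, 84 mm high, on the turntable; origin under its centre
- glass_bowl: Bystander: small glass bowl, 90 mm across, 42 mm high, on the turntable; origin under its centre
- bottle_opener: Bystander: flat steel bottle opener, 120 mm long, 5 mm thick, on the rack top between stand and robot; origin under its middle, x along it
- shoehorn: Bystander: steel shoehorn, 200 mm long, 10 mm high, lying behind the stand; origin under its middle, x along it
- cleaner_bottle: Bystander: white plastic bottle, 48 mm across, 135 mm high, behind the stand; origin under its centre
There are look-alikes about, which are no part of the job. Of the things that look like the clog, take the one that is farthest to the robot's right at the start.

How it is judged:
By the outcome, as a careful person would: the job done as asked, in the order asked, and still so for the second after the job is handed in, with the robot touching nothing.
It also fails if it takes over 64 s, if anything falls off the work surface, if the arm or the gripper's body presses on something with over 40 N, if the wrist force passes 120 N, or if a joint passes its speed limit or range.

## Robot

A 6-joint arm with a two-finger parallel gripper is mounted at the origin on the work surface. World frame = base frame: x ahead of the robot, y to its left, z up, the work surface at z = 0. Lengths are in m, angles in rad, forces in N, time in s.
With the tool pointing down it reaches from about 0.35 to 0.85 m from the base axis. Payload 8.1 kg.
Tool frame: the origin (TCP) lies at the very end of the fingers, on their centre line; the grasp point (between the pads) lies 19 mm behind it; z points along the fingers, y is the direction in which the jaws open and shut (so a half turn about z gives the same grasp; the last joint's range is limited). The gripper opens to 85 mm and grips with 20 to 120 N. Pads are 22 mm wide; open, the fingers measure 114 mm over their backs; the gripper's body (76 mm by 85 mm) begins 54 mm behind the grasp point. The pads swing forward as they close: fully open they stand 13 mm farther back than shut.
Start: joints at [-1.358, 0.13, 1.488, -0, 1.523, -0.085], TCP at [0.176, -0.574, 0.231] pointing down, gripper open.
Joint ranges: [-2.96, 2.96], [-0.89, 2.26], [0.02, 2.5], [-1.34, 4.48], [0, 2.73], [-2.66, 2.66]. Speed limits (rad/s): [2.39, 2.39, 2.79, 3.14, 3.14, 3.14].

## Interface

Orientations are given as a rotation vector (axis times angle).
In Python, from station import env gives the robot as it stands. Calls block until the motion is done:
- env.move_ptp(position, orientation): joint-space move of the TCP to a pose.
- env.line_to(position, vel=0.15, rot=None): straight line of the TCP; rot=None keeps the orientation; vel is the mean speed in m/s.
- env.move_joints(angles): joint-space move.
- env.grip(opening): opening from 0.0 (shut) to 1.0 (fully open); the grip force is fixed at half the most; returns when the fingers have stopped.
- env.sleep(seconds).
- env.solve_ik(position, orientation): joint angles nearest the present ones, or None.
- env.get_obs(): the state.
- env.camera(name): name is "scene" or "top" or "wrist"; returns the picture (480x640x3 uint8, red, green, blue); there is no depth.
- env.camera_info(name): a dict with "vfov" (degrees; the focal length in pixels is half the picture's height over the tangent of half this angle, whatever the lens; pixels are square), "cx", "cy" (the principal point, pixels), "origin" and "orientation" of the camera in the world. Camera axes: x right, y down, z forward; pixel columns grow to the right and rows downward; lengths in m; the calibration is good to about 2 mm. A picture is of the moment at which its call begins: read the wrist's pose just before it. camera_info takes no time and is no camera call; for the wrist camera it gives the pose at the moment of the call.
A pose or a line that the arm cannot do raises env.MotionError and nothing moves.
- env.finish_job(): hands the job in, once; it reports no verdict.
The state is a dict: "time_s": time; "qpos": joint angles; "dq": joint speeds; "joint_torque": joint torques, N m; "tool_pos": TCP position; "tcp_rot": TCP orientation; "contact_force": force on the tool from outside, world axes, zero at the start; "torque": the same for the moment, N m; "width": opening from 0.0 (shut) to 1.0 (fully open).
Only numpy, scipy, OpenCV 4.12 (cv2) and the standard library are available. Lean on these libraries where they do the work, as an engineer would, in place of code of your own. Each camera call takes 0.05 s, during which the arm holds its last target. There are 200 camera calls.

## Working session

There is one attempt and no reset: what is moved stays moved. The work goes in short steps, each a Python script; the robot and the scene stay as the last script left them, time stands still between calls to the robot, and variables do not carry over. Pictures are saved under pics/ and viewed, about 8 in all and at most 12, crops included, and the job is handed in when it is done.

```bash
mkdir -p pics; ls; python3 - <<'E'
from station import env
import cv2
for n in ("scene","top"):
    im=env.camera(n); cv2.imwrite(f"pics/{n}0.png",im[:,:,::-1]); i=env.camera_info(n); print(n,i)
print(env.get_obs())
E
```

```text
pics
scene {'vfov': 42.92386833666834, 'cx': 330.0868664729357, 'cy': 248.26362089566757, 'origin': array([ 1.39412308, -0.81596483,  1.20398522]), 'orientation': array([-2.10406753, -0.95238374,  0.41330536])}
top {'vfov': 46.31260965900616, 'cx': 326.49548610347335, 'cy': 234.73502273293334, 'origin': array([0.44691239, 0.00432301, 1.35302568]), 'orientation': array([-2.20431963,  2.17021945, -0.06635047])}
{'time_s': 0.1, 'qpos': array([-1.35838193e+00,  1.31101320e-01,  1.48917374e+00,  2.46462153e-06,
        1.52302738e+00, -8.53931997e-02]), 'dq': array([ 0.00023795, -0.00265995, -0.00146378, -0.00100643, -0.00096226,
        0.0002653 ]), 'joint_torque': array([ 1.52442470e-03, -5.70952749e+01, -5.01940370e+01, -1.21952148e-04,
        8.21717520e-03,  3.19965443e-05]), 'tool_pos': array([ 0.17597403, -0.57308462,  0.23033814]), 'tcp_rot': array([-3.10514114e+00, -4.65814959e-01,  1.66507796e-04]), 'contact_force': array([-0.14414945, -0.12390448, -0.42098445]), 'torque': array([0.00923485, 0.01016377, 0.0072856 ]), 'width': 0.9993355709741707}
```

View pics/scene0.png

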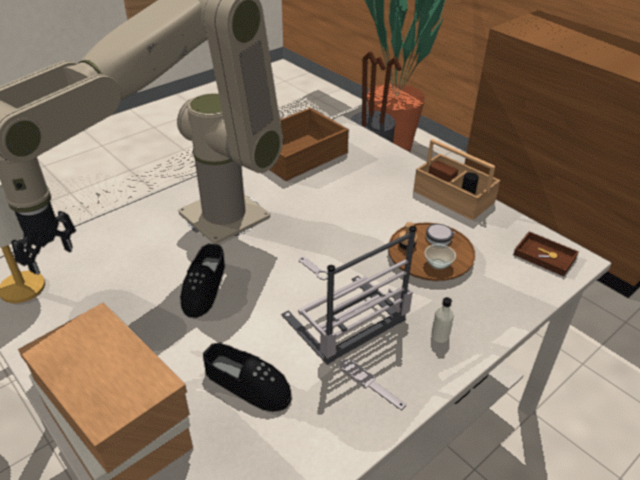

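View pics/top0.png

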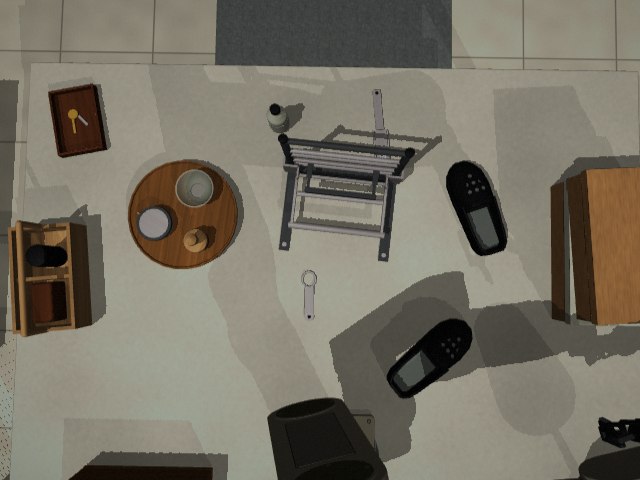

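The scene shows two black clogs. In the top view clog A is at (475,208) and clog B at (430,358). In this view world y decreases with column, so A is farthest to the robot's right and fits the description. The stand is at about (345,190), opening towards the robot. Next I'll confirm with enlarged crops.

```bash
cat > h.py <<'E'
from station import env
import numpy as np, cv2
from scipy.spatial.transform import Rotation as R
def cam(i):
    f=240/np.tan(np.radians(i["vfov"])/2); return f,R.from_rotvec(i["orientation"]).as_matrix(),np.array(i["origin"])
def unproj(i,u,v,z):
    f,M,o=cam(i); d=M@np.array([(u-i["cx"])/f,(v-i["cy"])/f,1]); return o+d*(z-o[2])/d[2]
def proj(i,P):
    f,M,o=cam(i); c=(np.atleast_2d(P)-o)@M; return np.c_[f*c[:,0]/c[:,2]+i["cx"],f*c[:,1]/c[:,2]+i["cy"]]
def crop(im,x0,y0,x1,y1,s,name):
    c=cv2.resize(im[y0:y1,x0:x1],None,fx=s,fy=s,interpolation=cv2.INTER_CUBIC)
    for k in range(-(-x0//20)*20,x1,20): 
        cv2.line(c,(int((k-x0)*s),0),(int((k-x0)*s),5),(0,0,255),1); cv2.putText(c,str(k),(int((k-x0)*s)-8,15),0,.35,(0,0,255))
    for k in range(-(-y0//20)*20,y1,20):
        cv2.line(c,(0,int((k-y0)*s)),(5,int((k-y0)*s)),(0,0,255),1); cv2.putText(c,str(k),(7,int((k-y0)*s)+4),0,.35,(0,0,255))
    cv2.imwrite(name,c)
E
python3 - <<'E'
from h import *
crop(cv2.imread("pics/top0.png"),260,120,520,270,3,"pics/c1.png")
crop(cv2.imread("pics/scene0.png"),190,220,420,420,2.95,"pics/c2.png")
i=env.camera_info("top")
print(unproj(i,475,208,0.03),unproj(i,430,358,0.03),unproj(i,283,138,.318),unproj(i,410,153,.318),unproj(i,284,246,0.005),unproj(i,384,257,0.005))
E
```

```text
[ 0.60045335 -0.34130012  0.03      ] [ 0.2477172  -0.23617334  0.03      ] [0.69305861 0.09237877 0.318     ] [ 0.66827709 -0.14507455  0.318     ] [0.50444624 0.11117345 0.005     ] [ 0.4817616  -0.12943412  0.005     ]
```

View pics/c1.png

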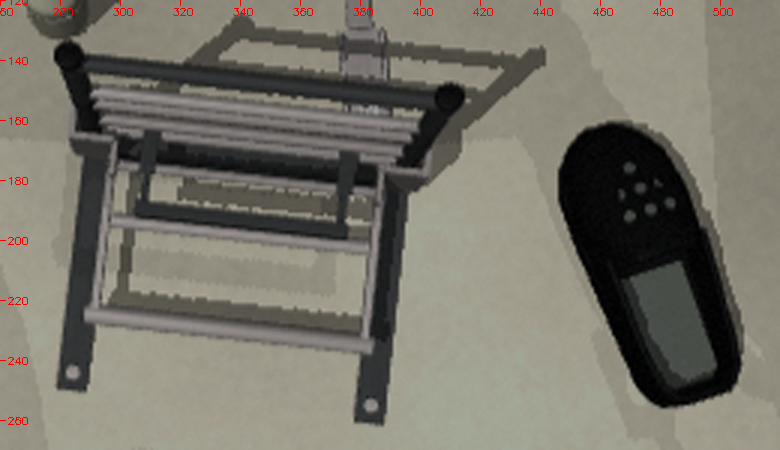

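View pics/c2.png

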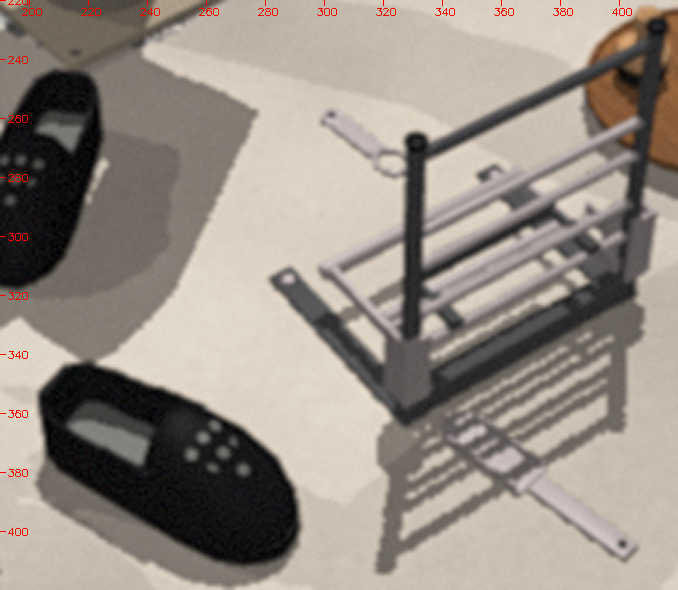

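Clog A's crop confirms a full black clog with its toe pointing away from the robot. In the top image its toe is at about (460,161) and its heel at about (487,254). Next I'll fit the stand pose and the clog outline.

```bash
python3 - <<'E'
from h import *
from scipy.optimize import least_squares
T,S=env.camera_info("top"),env.camera_info("scene")
def W(p,P): 
    c,s=np.cos(p[2]),np.sin(p[2]); P=np.atleast_2d(P).astype(float)
    return np.c_[p[0]+c*P[:,0]-s*P[:,1],p[1]+s*P[:,0]+c*P[:,1],P[:,2]]
up=[[0,.12,.318],[0,-.12,.318]]; ru=[[-.2,.12,.005],[-.2,-.12,.005]]
def res(p):
    h=p[3]; ra=[[-.14,.113,h],[-.14,-.113,h]]
    r=[proj(T,W(p,up))-[[283,139],[410,153]],proj(T,W(p,ru))-[[284,250],[383,261]],proj(T,W(p,ra))-[[289.5,225],[384,235.5]],
       proj(S,W(p,up))-[[412.7,228.8],[331,267.5]],proj(S,W(p,ru))-[[355.8,277.3],[285.3,312.2]],proj(S,W(p,ra[1:]))-[[300,311]]]
    return np.vstack(r).ravel()
s=least_squares(res,[.68,-.026,-.1,.048],loss="soft_l1"); print(s.x,np.round(s.fun.reshape(-1,2),1))
# clog: dark mask in top
im=cv2.imread("pics/top0.png"); m=(im.max(2)<45).astype(np.uint8); m[:, :440]=0; m[:,515:]=0; m[:150]=0; m[265:]=0
n,l,st,c=cv2.connectedComponentsWithStats(m); k=1+st[1:,4].argmax(); cs,_=cv2.findContours((l==k).astype(np.uint8),0,2)
c=max(cs,key=cv2.contourArea); print(st[k]); r=cv2.minAreaRect(c); print(r)
for b in cv2.boxPoints(r): print(unproj(T,*b,.03))
E
```

```text
[ 0.68316346 -0.02590461 -0.09447391  0.05099412] [[-0.6 -1.8]
 [ 0.2 -1.9]
 [-0.6 -0.2]
 [-0.3 -0.3]
 [-1.7 -1.2]
 [ 0.3 -1.1]
 [-1.2 -2.6]
 [-1.6 -2. ]
 [-2.8 -1.1]
 [-2.2 -1.1]
 [-2.5  0.4]]
[ 446  161   61   95 2880]
((476.5517578125, 207.12071228027344), (98.0859146118164, 41.88676071166992), 66.80140686035156)
[ 0.68926749 -0.2534307   0.03      ]
[ 0.73035054 -0.34498876  0.03      ]
[ 0.51669886 -0.43571539  0.03      ]
[ 0.47640495 -0.34496047  0.03      ]
```

```bash
cat >> h.py <<'E'
def down(yaw):  # tool z down, tool y along world heading yaw
    y=np.array([np.cos(yaw),np.sin(yaw),0]); z=np.array([0,0,-1.]); return R.from_matrix(np.c_[np.cross(y,z),y,z]).as_rotvec()
def ob(): 
    o=env.get_obs(); return round(o["time_s"],2),np.round(o["tool_pos"],4),np.round(o["contact_force"],2),round(o["width"],3)
E
python3 - <<'E'
from h import *
o=env.get_obs(); t=-.0945
for y in (t,t+np.pi,t-np.pi):
    print(y,env.solve_ik(np.array([.544,-.0127,.3]),down(y)))
for p in ([.33,0,.05],[.30,0,.06],[.36,-.1,.06]): print(p,env.solve_ik(np.array(p),down(t)),env.solve_ik(np.array(p),down(t+np.pi)))
p=o["tool_pos"].copy(); p[2]=.38
env.line_to(p,vel=.3)
q=[env.solve_ik(np.array([.53,-.0127,.34]),down(y)) for y in (t,t+np.pi)]
y=[t,t+np.pi][int(np.argmin([9e9 if a is None else abs(a[5]) for a in q]))]
env.move_ptp(np.array([.53,-.0127,.34]),down(y)); print(y,ob())
i=env.camera_info("wrist"); print(i); im=env.camera("wrist"); cv2.imwrite("pics/w1.png",im[:,:,::-1])
E
```

```text
-0.0945 [-1.17572752e-01 -3.96869839e-02  1.53934484e+00 -4.44089210e-16
  1.64193480e+00 -2.30727517e-02]
3.047092653589793 None
-3.236092653589793 None
[0.33, 0, 0.05] [-1.55780824e-01 -5.22263981e-01  2.39464058e+00 -4.44089210e-16
  1.26921605e+00 -6.12808239e-02] None
[0.3, 0, 0.06] [-1.71506223e-01 -6.75826960e-01  2.46735359e+00 -4.44089210e-16
  1.35006602e+00 -7.70062226e-02] None
[0.36, -0.1, 0.06] [-4.08413048e-01 -3.70302593e-01  2.27066209e+00 -4.44089210e-16
  1.24123316e+00 -3.13913048e-01] None
-0.0945 (3.11, array([ 0.53  , -0.0135,  0.34  ]), array([0.58, 0.4 , 0.01]), 0.999)
{'vfov': 65.08197536956479, 'cx': 320.03495992300606, 'cy': 239.5435741252491, 'origin': array([0.53610594, 0.05673682, 0.48285028]), 'orientation': array([ 2.85871093, -0.13632624, -0.01848878])}
```

View pics/w1.png

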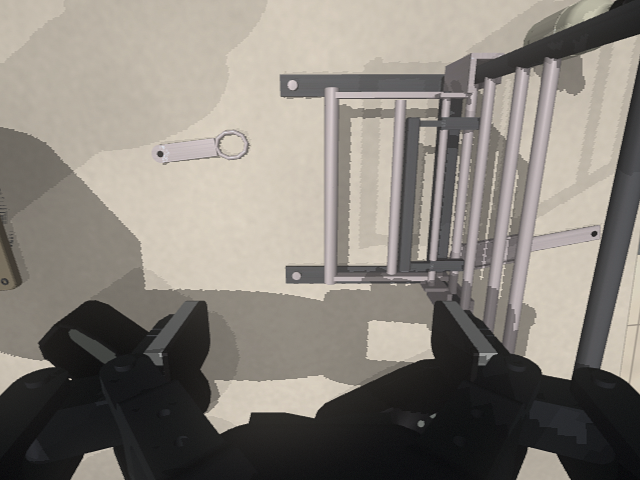

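The wrist view shows the rail from (331,88) to (330,284), runner ends at (280,86) and (286,275), and the bottle opener at (200,148), off to the left of the clog lane. I'll refine the stand pose with these points.

```bash
python3 - <<'E'
from h import *
i=env.camera_info("wrist")
a,b=unproj(i,280,86,.005),unproj(i,286,275,.005); print("runner ends",a,b,(a+b)/2,np.linalg.norm(a-b))
d=a-b; t=np.arctan2(-d[0],d[1]); print("t",t)
for h in (.045,.048,.051,.055):
    c,e=unproj(i,331,87.5,h),unproj(i,330.3,284,h); m=(c+e)/2; d=c-e
    # stand coords of rail rel. to runner mid
    r=m-(a+b)/2; print(h,m,np.linalg.norm(d),np.arctan2(-d[0],d[1]), r[0]*np.cos(t)+r[1]*np.sin(t))
print("opener",unproj(i,156,152,.003),unproj(i,248,144,.003))
E
```

```text
runner ends [0.49411484 0.11264711 0.005     ] [ 0.47247738 -0.12549162  0.005     ] [ 0.48329611 -0.00642225  0.005     ] 0.2391197070929313
t -0.09061193941265942
0.045 [ 0.54208811 -0.01316202  0.045     ] 0.2296685494123067 -0.0910761454894638 0.05916067523311121
0.048 [ 0.54204718 -0.01268331  0.048     ] 0.2280949530475339 -0.09107614548946381 0.05907659592652787
0.051 [ 0.54200625 -0.01220459  0.051     ] 0.2265213566827611 -0.09107614548946381 0.05899251661994431
0.055 [ 0.54195168 -0.0115663   0.055     ] 0.22442322819639743 -0.09107614548946363 0.058880410877833064
opener [0.3308863  0.05165845 0.003     ] [0.44622407 0.05032468 0.003     ]
```

```bash
cat >> h.py <<'E'
t=-.091; SO=np.array([.6825,-.0246]); 
def st(x,y,z): c,s=np.cos(t),np.sin(t); return np.array([SO[0]+c*x-s*y,SO[1]+s*x+c*y,z])
E
python3 - <<'E'
from h import *
p=np.array([.5428,-.0124,.12]); print(st(-.14,0,0))
env.grip(.6); env.line_to(p,vel=.3,rot=down(t)); print(ob())
env.line_to([.5428,-.0124,.031],vel=.12); print(ob())
env.grip(0.0); print(ob()); env.sleep(.2); print(ob(), env.get_obs()["torque"])
E
```

```text
[ 0.54307927 -0.01187758  0.        ]
(4.47, array([ 0.5439, -0.0125,  0.1217]), array([-0.26,  0.86,  0.37]), 0.6)
(5.37, array([ 0.5436, -0.0125,  0.032 ]), array([-0.31, -0.19,  0.07]), 0.601)
(5.8, array([ 0.5427, -0.0124,  0.0319]), array([-6.34,  0.54,  7.64]), 0.163)
(6.0, array([ 0.5426, -0.0124,  0.0319]), array([-5.31,  0.72,  7.91]), 0.165) [ 0.04011058  0.90304279 -0.06981968]
```

```bash
python3 - <<'E'
from h import *
p=env.get_obs()["tool_pos"].copy(); z0=.031
b=np.array([.5422,-.0124,z0])
for k in range(1,41):
    b[2]=z0+.003*k; env.line_to(b,vel=.04); o=env.get_obs()
    print(k*3,round((o["tool_pos"][2]-.0319)*1e3,1),np.round(o["contact_force"],1),np.round(o["torque"],2),round(o["width"],3))
    if np.abs(o["contact_force"]).max()>45: break
print(ob())
E
```

```text
3 2.2 [ 5.   0.6 -6.4] [ 0.06 -0.65 -0.09] 0.164
6 5.1 [ 4.9 -0.1 -7.2] [ 0.04 -0.82 -0.02] 0.162
9 8.1 [ 6.1 -0.1 -5.8] [ 0.08 -0.82 -0.04] 0.166
12 11.1 [ 6.3 -0.1 -5.7] [ 0.02 -0.87 -0.04] 0.16
15 14.1 [ 5.7  0.3 -5.5] [ 0.02 -0.86 -0.04] 0.165
18 17.1 [ 7.   0.2 -5.6] [ 0.08 -0.92 -0.04] 0.165
21 20.1 [ 6.2  0.4 -5.8] [ 0.06 -0.87 -0.1 ] 0.163
24 23.0 [ 7.7  0.1 -6.3] [ 0.04 -0.95 -0.01] 0.161
27 26.0 [ 7.2  0.5 -7.6] [ 0.07 -1.    0.  ] 0.16
30 29.0 [ 7.   0.6 -6.5] [ 0.06 -1.   -0.02] 0.162
33 32.0 [ 7.2 -0.3 -5.8] [ 0.05 -0.97 -0.04] 0.163
36 35.0 [ 5.9  0.4 -6.9] [ 0.06 -1.   -0.07] 0.162
39 38.0 [ 7.2  0.4 -6.3] [ 0.04 -0.94 -0.03] 0.163
42 41.0 [ 6.5  0.1 -6.4] [ 0.04 -0.94 -0.04] 0.167
45 44.0 [ 6.5  0.6 -5.8] [ 0.03 -0.93 -0.  ] 0.159
48 47.0 [ 7.2  0.5 -6. ] [ 0.03 -0.98 -0.04] 0.165
51 50.0 [ 6.8  1.1 -6.2] [ 0.03 -0.94 -0.01] 0.166
54 53.0 [ 6.6 -0.5 -5.4] [ 0.04 -1.   -0.04] 0.162
57 56.1 [ 5.9  0.7 -5.1] [ 0.04 -0.95  0.01] 0.16
60 59.0 [ 5.6 -0.5 -6.5] [ 0.07 -0.98  0.01] 0.163
63 62.0 [ 6.   0.2 -6.6] [ 0.06 -1.02 -0.02] 0.162
66 65.0 [ 7.1  0.4 -5.7] [ 0.01 -1.01 
[... 321 characters left out ...]
5.9 [ 7.7  0.8 -6.4] [ 0.02 -1.05 -0.02] 0.166
90 88.9 [ 7.7 -0.  -5.7] [ 0.02 -1.08 -0.05] 0.159
93 91.8 [ 6.7 -0.2 -7.3] [ 0.06 -1.08 -0.08] 0.165
96 94.9 [ 7.  -0.6 -6.5] [ 0.09 -1.02 -0.05] 0.161
99 97.9 [ 7.   0.  -5.6] [-0.   -1.06 -0.07] 0.165
102 100.9 [ 6.5  0.5 -6.8] [ 0.08 -1.02 -0.02] 0.162
105 103.9 [ 7.2  0.5 -5.6] [ 0.09 -0.98 -0.09] 0.163
108 106.9 [ 6.5  0.3 -6.1] [-0.04 -1.05 -0.04] 0.162
111 109.9 [ 7.6  0.8 -6. ] [ 0.05 -1.   -0.06] 0.162
114 112.9 [ 7.  -0.2 -5.1] [ 0.04 -0.96  0.01] 0.16
117 115.9 [ 7.4 -0.1 -4.9] [ 0.03 -1.08  0.  ] 0.164
120 118.8 [ 7.3  0.4 -6.7] [ 0.05 -1.16  0.01] 0.163
(16.0, array([ 0.5425, -0.0124,  0.1507]), array([ 7.29,  0.4 , -6.7 ]), 0.163)
```

```bash
python3 - <<'E'
from h import *
b=np.array([.5415,-.0124,.155]); env.line_to(b,vel=.04); print(ob())
b[2]=.131; env.line_to(b,vel=.05); print(ob())
def fz():
    v=[]
    for _ in range(3): v.append(env.get_obs()["contact_force"][2]); env.sleep(.015)
    return np.mean(v)
while b[2]>.098:
    b[2]-=.001; env.line_to(b,vel=.02); f=fz(); print(round(b[2],4),round(f,1),end="; ")
    if f>-2:
        f=fz()
        if f>-2: break
print(ob()); crop(env.camera("scene")[:,:,::-1],190,220,420,420,2.95,"pics/s2.png")
E
```

```text
(16.25, array([ 0.5425, -0.0124,  0.1552]), array([ 9.47,  0.77, -7.06]), 0.161)
(16.88, array([ 0.5426, -0.0124,  0.1309]), array([10.67,  0.25, -8.13]), 0.162)
0.13 -7.6; 0.129 -7.1; 0.128 -6.0; 0.127 1.8; (18.13, array([ 0.5426, -0.0124,  0.1281]), array([4.01, 0.42, 2.13]), 0.163)
```

Landing was unambiguous: the carried force dropped at a rise of about 96 mm, which fits only rung 3. Releasing now, then looking at the clog.

```bash
python3 - <<'E'
from h import *
env.grip(.6); print(ob())
env.line_to([.5422,-.0124,.22],vel=.2); env.line_to([.54,-.0124,.36],vel=.35)
env.move_ptp([.57,-.36,.36],down(t)); env.sleep(.1); print(ob())
i=env.camera_info("wrist"); np.save("w2.npy",i,allow_pickle=True); cv2.imwrite("pics/w2.png",env.camera("wrist")[:,:,::-1])
E
```

```text
(18.63, array([ 0.5412, -0.0124,  0.1268]), array([0.29, 0.7 , 0.38]), 0.599)
(21.22, array([ 0.5707, -0.3584,  0.3606]), array([0.28, 0.19, 0.48]), 0.599)
```

View pics/w2.png

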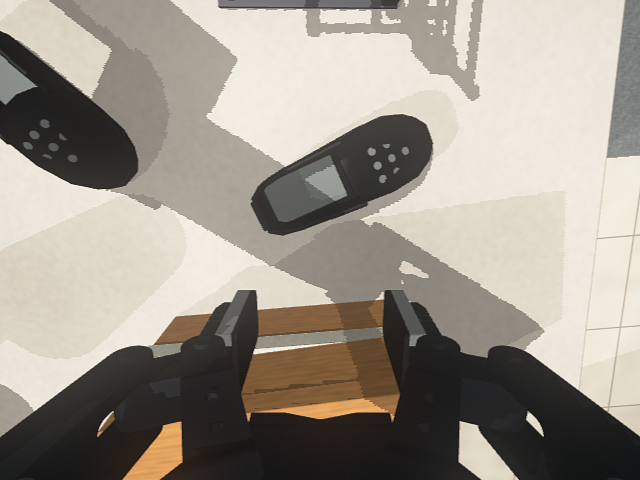

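View pics/s2.png

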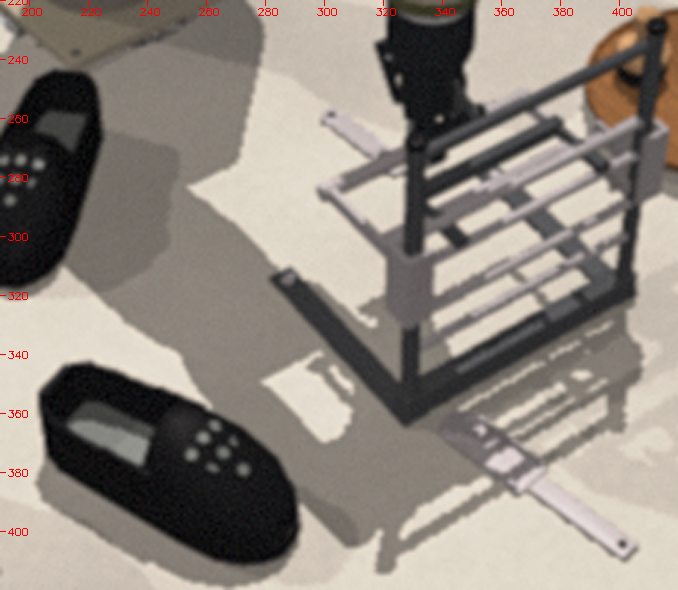

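The scene crop shows the shelf up on the third rung. The wrist picture has the clog with its heel near (265,215) and toe near (430,140). I'll enlarge the clog to measure it.

```bash
python3 - <<'E'
from h import *
im=cv2.imread("pics/w2.png"); g=cv2.LUT(im,np.clip(255*(np.arange(256)/255.)**.5,0,255).astype(np.uint8))
crop(g,240,105,445,245,3.9,"pics/c3.png")
E
```

```text
(no output)
```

View pics/c3.png

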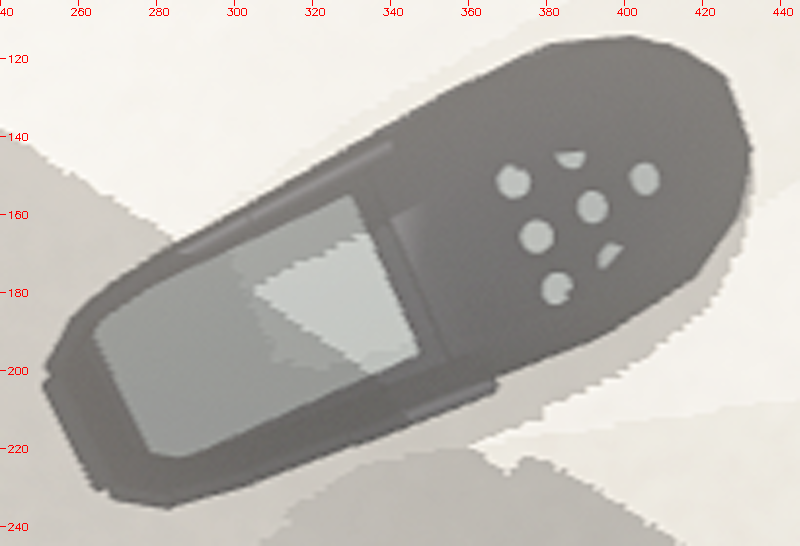

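```bash
python3 - <<'E'
from h import *
i=np.load("w2.npy",allow_pickle=True).item(); print(i["origin"])
P=lambda x,y,z: unproj(i,240+x/3.9,105+y/3.9,z)
a,b=P(43,382,.07),P(97,490,.07); m=(a+b)/2; d=a-b; print("heel back",a,b,m,np.linalg.norm(d),"ax",np.arctan2(-d[0],d[1]))
c,e=P(351,195,.024),P(418,352,.024); d=c-e; print("insole front",(c+e)/2,np.linalg.norm(d),np.arctan2(-d[0],d[1]))
d=P(418,352,.024)-P(185,457,.024); print("side r",np.arctan2(d[1],d[0]))
d=P(351,195,.024)-P(160,290,.024); print("side l",np.arctan2(d[1],d[0]))
q=(c+e)/2-m; print("heel->insole mid",np.linalg.norm(q[:2]),np.arctan2(q[1],q[0]))
# toe: contour max along axis
g=cv2.imread("pics/w2.png"); mk=(g.max(2)<48).astype(np.uint8); mk[:105]=0;mk[245:]=0;mk[:,:240]=0;mk[:,445:]=0
cs,_=cv2.findContours(mk,0,1); k=max(cs,key=cv2.contourArea)[:,0]
W=np.array([unproj(i,u,v,.013) for u,v in k])
for ax in (.30,.33,.36,.39,.42):
    s=W[:,:2]@[np.cos(ax),np.sin(ax)]; l=W[:,:2]@[-np.sin(ax),np.cos(ax)]; mm=m[:2]@[np.cos(ax),np.sin(ax)]; ml=m[:2]@[-np.sin(ax),np.cos(ax)]
    f=s-mm>.12; print(ax,"len",s.max()-mm,"lat toe mid",(l[f].max()+l[f].min())/2-ml,"w",np.ptp(l[f]))
E
```

```text
[ 0.57618052 -0.2880433   0.50342006]
heel back [ 0.48948169 -0.3607563   0.07      ] [ 0.50127673 -0.3953034   0.07      ] [ 0.49537921 -0.37802985  0.07      ] 0.03650514030492416 ax 0.32901002818263964
insole front [ 0.59557015 -0.34333055  0.024     ] 0.05522577764555697 0.32963917561073136
side r 0.34083217492698403
side l 0.36562452051986205
heel->insole mid 0.10602954948095565 0.3334032100847761
0.3 len 0.15258488819634547 lat toe mid -0.03768719085565553 w 0.010684184881219028
0.33 len 0.15127048367555856 lat toe mid -0.04180617487200089 w 0.011353126505171174
0.36 len 0.14981994592991488 lat toe mid -0.045889872784467545 w 0.01201652434492928
0.39 len 0.14823458034547726 lat toe mid -0.04993649628561592 w 0.012677554877296937
0.42 len 0.1465158136442627 lat toe mid -0.053977188530860976 w 0.013405192906266405
```

```bash
python3 - <<'E'
from h import *
i=np.load("w2.npy",allow_pickle=True).item(); toe=unproj(i,432.8,143.5,.013); a=.335; u=np.array([np.cos(a),np.sin(a)])
hb=np.array([.4954,-.3780]); d=toe[:2]-hb; print("toe along,lat",d@u,d@[-u[1],u[0]])
h=hb+.004*u; print(h)
for p,y in (([.33,-.24,.165],.0),([.31,-.10,.165],-.35),([.31,-.10,.058],-.35),([.30,.009,.058],t)): print(env.solve_ik(np.array(p),down(y)))
env.move_ptp([*h,.14],down(a)); env.line_to([*h,.040],vel=.15); print(ob())
env.grip(0.0); env.sleep(.15); print(ob())
env.line_to([*h,.08],vel=.1); print(ob(),env.get_obs()["torque"])
crop(env.camera("scene")[:,:,::-1],190,220,420,420,2.95,"pics/s3.png")
E
```

```text
toe along,lat 0.2304013561717762 -0.013674102773628793
[ 0.49917764 -0.37668492]
[-7.54604529e-01 -3.78210723e-01  2.07622440e+00 -4.44089210e-16
  1.44357897e+00 -7.54604529e-01]
[-4.69882119e-01 -6.71931131e-01  2.27090223e+00 -4.44089210e-16
  1.54262155e+00 -1.19882119e-01]
[-4.69882119e-01 -5.54705606e-01  2.39952521e+00 -4.44089210e-16
  1.29677305e+00 -1.19882119e-01]
[-1.41437327e-01 -6.71835971e-01  2.46891257e+00 -4.44089210e-16
  1.34451606e+00 -5.04373273e-02]
(23.01, array([ 0.5001, -0.3774,  0.0414]), array([ 0.69, -0.09,  0.49]), 0.598)
(23.62, array([ 0.4997, -0.3773,  0.0411]), array([-1.52, -0.06,  6.65]), 0.085)
(24.18, array([ 0.4992, -0.3768,  0.0802]), array([ 0.36, -0.8 , -2.64]), 0.082) [-0.0968009   0.25427837 -0.0171294 ]
```

View pics/s3.png

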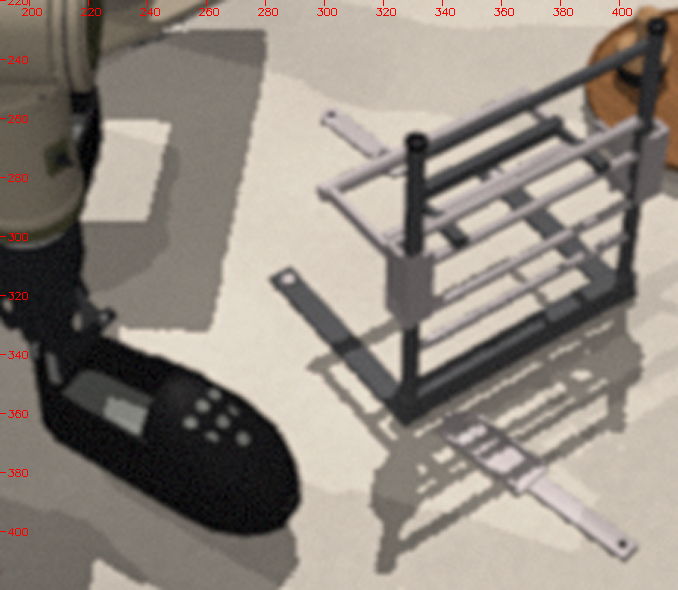

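The scene crop shows the clog pinched at the heel and lifted, with the shelf still on its rung. Next I'll carry it to the front of the stand.

```bash
python3 - <<'E'
from h import *
env.line_to([.4992,-.3768,.165],vel=.2)
env.line_to([.36,-.27,.165],vel=.25,rot=down(.05)); env.line_to([.31,-.10,.165],vel=.25,rot=down(-.35)); print(ob())
env.line_to([.31,-.10,.062],vel=.2); env.line_to(st(-.385,0,.062),vel=.2,rot=down(t)); env.sleep(.2); print(ob())
i=env.camera_info("wrist"); np.save("w4.npy",i,allow_pickle=True)
cv2.imwrite("pics/w4.png",env.camera("wrist")[:,:,::-1])
cv2.imwrite("pics/t4.png",env.camera("top")[:,:,::-1])
E
```

```text
(26.51, array([ 0.3107, -0.1006,  0.1653]), array([-0.34, -0.44, -1.35]), 0.083)
(28.08, array([0.2994, 0.0096, 0.0622]), array([ 0.18, -0.04, -2.01]), 0.082)
```

View pics/w4.png

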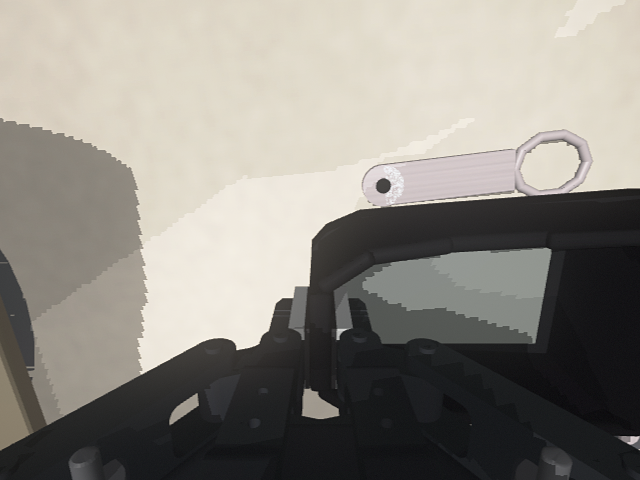

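```bash
python3 - <<'E'
from h import *
i=np.load("w4.npy",allow_pickle=True).item()
for z in (.040,.046):
    c,e=unproj(i,552,249,z),unproj(i,535.5,343,z); d=c-e; print(c,e,"yaw",np.arctan2(-d[0],d[1]))
c,e=unproj(i,440,254,.046),unproj(i,545,249,.046); d=e-c; print(np.arctan2(d[1],d[0]))
im=cv2.imread("pics/t4.png"); crop(im,270,130,480,340,2.8,"pics/c4.png")
E
```

```text
[0.40674851 0.01821575 0.04      ] [ 0.40237791 -0.0304504   0.04      ] yaw -0.08956759096000261
[0.40305572 0.02045606 0.046     ] [ 0.398844   -0.02644089  0.046     ] yaw -0.08956759096000143
-0.04239788305051122
```

View pics/c4.png

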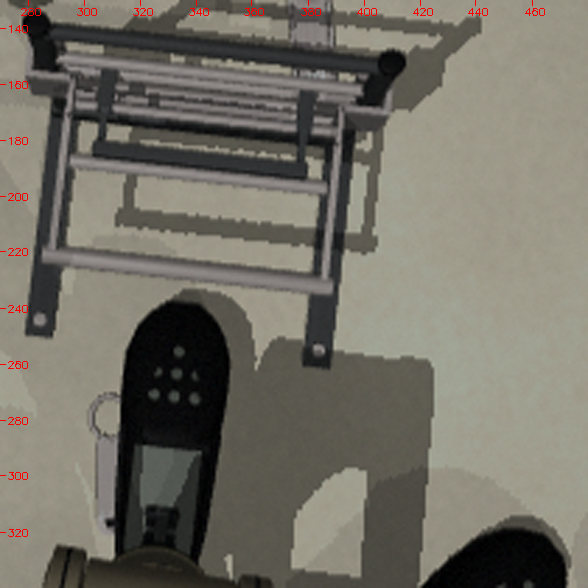

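```bash
python3 - <<'E'
from h import *
env.line_to(st(-.250,0,.058),vel=.12); print(ob())
z=.046; env.line_to(st(-.250,0,z),vel=.05); env.sleep(.1); print(ob())
F=lambda: np.mean([(env.get_obs()["contact_force"],env.sleep(.015))[0] for _ in range(4)],0)
f=F()
while z>.0395 and f[2]<1.0:
    z-=.001; env.line_to(st(-.250,0,z),vel=.02); f=F(); print(round(z,4),np.round(f,1),end="; ")
print(ob()); x=-.250; f0=F(); ax=np.array([np.cos(t),np.sin(t)])
while x<-.228:
    x+=.001; env.line_to(st(x,0,z),vel=.02); f=F(); print(round(x,3),np.round((f-f0)[:2]@ax,1),round(f[2],1),end="; ")
    if (f-f0)[:2]@ax<-3: break
print(ob())
cv2.imwrite("pics/t5.png",env.camera("top")[:,:,::-1])
E
```

```text
(29.46, array([ 0.4329, -0.0018,  0.0578]), array([ 0.35, -0.6 , -2.35]), 0.079)
(29.95, array([ 0.4335, -0.0019,  0.046 ]), array([ 0.29, -1.04, -3.01]), 0.084)
0.045 [ 0.   0.3 -2. ]; 0.044 [-0.5  0.4 -2.2]; 0.043 [-0.4 -0.2 -2.1]; 0.042 [-0.2  0.7 -2.4]; 0.041 [ 0.4  0.1 -1. ]; 0.04 [-6.8  0.9 11.6]; (31.92, array([ 0.4338, -0.0019,  0.0411]), array([-6.85,  1.3 , 10.56]), 0.082)
-0.249 -1.0 12.4; -0.248 -1.1 12.2; -0.247 -1.0 11.9; -0.246 -0.9 12.6; -0.245 -1.1 12.0; -0.244 -1.1 12.5; -0.243 -1.3 12.3; -0.242 -1.1 12.2; -0.241 -0.6 12.2; -0.24 -1.4 12.4; -0.239 -1.0 12.2; -0.238 -1.3 12.1; -0.237 -0.9 11.7; -0.236 -4.9 15.9; (36.42, array([ 0.4471, -0.0031,  0.0411]), array([-10.71,   0.58,  16.36]), 0.083)
```

Contact came at heel x = -236 mm in the stand frame, exactly where predicted. I'll relieve the pressure, let go and check.

```bash
python3 - <<'E'
from h import *
env.line_to(st(-.2362,0,.0407),vel=.02); print(ob())
env.grip(.5); print(ob())
c=st(-.236,0,0); env.line_to([c[0],c[1],.16],vel=.12); print(ob())
env.move_ptp([.40,-.005,.40],down(t)); env.sleep(.1)
i=env.camera_info("wrist"); np.save("w6.npy",i,allow_pickle=True); w=env.camera("wrist")[:,:,::-1]; cv2.imwrite("pics/w6.png",w)
T=env.camera("top")[:,:,::-1]; S=env.camera("scene")[:,:,::-1]
cv2.imwrite("pics/S6.png",S)
a=cv2.resize(w[:,100:580],(400,400)); b=cv2.resize(S[200:420,190:430],(400,367)); b=cv2.copyMakeBorder(b,0,33,0,0,0)
cv2.imwrite("pics/f6.png",np.hstack([a,b])); print(ob())
E
```

```text
(36.72, array([ 0.447 , -0.0031,  0.0411]), array([-5.81,  0.6 ,  8.21]), 0.08)
(37.15, array([ 0.4474, -0.0032,  0.0407]), array([-0.21, -0.38, -0.1 ]), 0.498)
(38.29, array([ 0.4469, -0.0031,  0.159 ]), array([-0.52, -0.83, -0.07]), 0.503)
(39.51, array([ 0.3998, -0.005 ,  0.3984]), array([ 0.28, -0.12,  0.09]), 0.499)
```

View pics/f6.png

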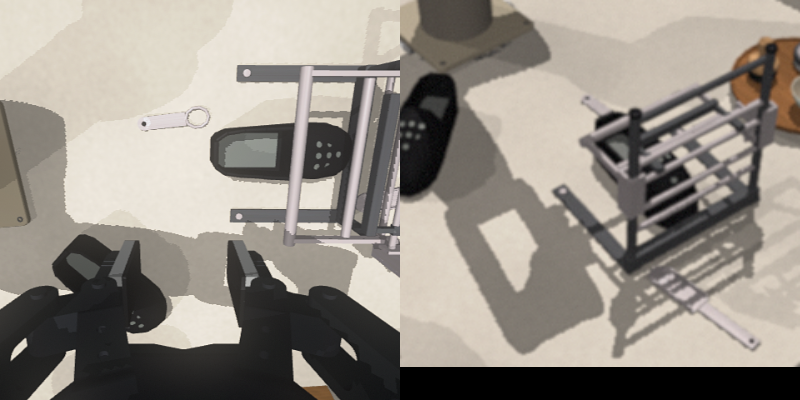

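```bash
python3 - <<'E'
from h import *
i=np.load("w6.npy",allow_pickle=True).item(); im=cv2.imread("pics/w6.png").max(2)
seed=(int(100+245*1.2),int(152*1.2)); m=np.zeros((482,642),np.uint8)
cv2.floodFill(im.copy(),m,seed,255,12,12,4|cv2.FLOODFILL_MASK_ONLY|(255<<8)); m=m[1:-1,1:-1]; print(seed,im[seed[1],seed[0]],m.astype(bool).sum())
c=max(cv2.findContours(m,0,1)[0],key=cv2.contourArea)[:,0]; print(c.min(0),c.max(0))
W=np.array([unproj(i,u,v,.024) for u,v in c])[:,:2]-SO; X=W@[np.cos(t),np.sin(t)]; Y=W@[-np.sin(t),np.cos(t)]
print("X",X.min(),X.max())
for a in np.arange(-.225,-.12,.015):
    f=abs(X-a)<.006
    if f.sum()>1: print(round(a,3),Y[f].min(),Y[f].max(),(Y[f].min()+Y[f].max())/2)
# runners check
for r in ([-.2,.12,.005],[-.2,-.12,.005]): print(proj(i,st(*r)))
E
```

```text
(394, 182) 141 1900
[370 166] [431 199]
X -0.21704868058803975 -0.13333715376777477
-0.21 -0.02528963575953383 0.014387582468029764 -0.005451026645752033
-0.195 -0.025269572356061722 0.01574067076046726 -0.004764450797797231
-0.18 -0.025251336777428884 0.017091508439424034 -0.004079914169002425
-0.165 -0.025231281906526005 0.01844010111545631 -0.0033955903955348466
-0.15 -0.025211231502892072 0.01978378578740813 -0.002713722857741971
-0.135 -0.025191185565034555 0.01846437332160749 -0.0033634061217135327
[[384.54876125  88.00207517]]
[[376.88619344 259.30530864]]
```

```bash
python3 - <<'E'
from h import *
print(ob()); env.finish_job()
E
```

```text
(39.51, array([ 0.3998, -0.005 ,  0.3984]), array([ 0.28, -0.12,  0.09]), 0.499)
the job is handed in; nothing more can be done
```

The shelf is on the third rung and the clog is underneath it, toe against the foot rail. I handed the job in at 39.5 s of the allowed 64 s, with the gripper clear of everything; no verdict is reported.

- **Shelf:** I took it by the front rail and raised it about 123 mm. I then lowered it in 1 mm steps until the carried force went from about -6 N to +2 N, about 96 mm above its start. That height fits only the third rung. The scene pictures after release show it staying there.
- **Clog:** I pinched the one farthest to the robot's right by its heel wall and carried it to the front of the stand. It went in toe first along the stand's axis, was set down flat, and slid forward until the foot rail resisted with about 4 N. That was at the predicted position, heel 236 mm in front of the uprights. While sliding it was pressed onto the rack top with about 12 N. I eased that to 8 N before letting go.
- **Last checks:**
  - The final wrist picture puts the clog about 2 mm off the middle. One inner edge was hidden by the shoe's wall, so that figure comes from the other edge.
  - I saw no measurable skew and the toe at the rail to within 1–2 mm, about the camera's accuracy.
  - In the last pictures the bottle opener, the shoehorn and the other clog looked where they had been. I did not measure them, and I did not look closely at the turntable or the cleaner bottle.

The first attempt to find the toe from the picture's outline gave an unusable result. I used a hand-read pixel instead, which matched the 230 mm length.

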